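# Clear the stop board and click the stop into its notch

### The arm

A 6-joint arm with a two-finger parallel gripper is mounted at the origin on the work surface; the furniture and walls round the work are solid. World frame = base frame: x ahead of the robot, y to its left, z up, the work surface at z = 0. Lengths are in m, angles in rad, forces in N, time in s.
With the tool pointing down it reaches from about 0.35 to 0.975 m from the base axis. Payload 4.9 kg.
Tool frame: the origin (TCP) lies at the very end of the fingers, on their centre line; the grasp point (between the pads) lies ctrl.grip_point_offset behind it (ctrl.grip_point_offset is the distance from the TCP to the grasp point, in m); z points along the fingers, y is the direction in which the jaws open and shut (so a half turn about z gives the same grasp; the last joint's range is limited). The gripper opens to 85 mm and grips with 20 to 120 N. Pads are 22 mm wide; open, the fingers measure 114 mm over their backs; the gripper's body (76 mm by 85 mm) begins 54 mm behind the grasp point. The pads swing forward as they close: fully open they stand 13 mm farther back than shut.
Start: joints at [1.158, 0.053, 1.613, -0, 1.476, -0.119], TCP at [0.181, 0.598, 0.231] pointing down, gripper open.
Joint ranges: [-3.01, 3.01], [-1.01, 2.22], [0.06, 2.58], [-1.02, 4.17], [0.09, 2.62], [-3.14, 3.14]. Speed limits (rad/s): [2.57, 2.57, 3.14, 3.14, 3.14, 3.14].

### API

Orientations are given as a rotation vector (axis times angle).
In Python, from station import ctrl gives the robot as it stands. The module is installed in compiled form; this text tells all that it offers.
- The arm moves only by the shell command python3 -m creep 'ROWS' [FORCE]. ROWS is JSON, a list of rows, each a list of 5 numbers: the closure in counts, from 0 (fully open) to 255 (shut), then the shift along the tool's x, y, z in mm, then the turn about the tool's z in rad. A call has 1 to 12 rows; each row is the pose to reach, as a shift and turn from the pose commanded when the call began, along the tool's axes at that moment; what a row does not reach only later rows make up. A row lasts 1/12 s, in which the tool goes at most 41.7 mm and 7.16 degrees, less where a joint would pass 70% of its speed; a pose out of reach is approached as far as the arm can. A call with a gripper value outside its range is refused whole. The fingers move at their own pace and stop on an object; FORCE is the grip in N (left out, the last holds). Time passes only in rows, so rows that repeat a pose let the fingers close. It gives the time, the measured TCP pose, the force and the opening at its end, in the units of the state.
- ctrl.get_obs(): the state, without advancing time (a new reading comes with each control period).
- ctrl.get_image(name): name is "scene" or "top" or "wrist"; returns the picture (384x512x3 uint8, red, green, blue); there is no depth.
- ctrl.calibration(name): a dict with "fx", "fy", "cx", "cy" (pixels), "k1" (the pictures are not rectified: a ray, as slopes to the right and down, at radius r is drawn at 1 + k1 r^2 times it, then the intrinsics apply), "R" (3x3) and "t" (3): a world point X has camera coordinates R X + t. Camera axes: x right, y down, z forward; pixel columns grow to the right and rows downward; lengths in m; the calibration is good to about 2 mm. A picture is of the moment at which its call begins: read the wrist's pose just before it. calibration takes no time and is no camera call; for the wrist camera it gives the pose at the moment of the call.
- ctrl.finish_job(): hands the job in, once; it reports no verdict.
Trained networks look in the newest picture that a camera, given by its name, has taken for a name from the list of things; names that differ only in an ending like _2 or _b are one class to them, and where a whole thing is asked for, a point or a joint stands for the part that bears it (a point fixed in the world has none). Each returns a list of dicts, best first, with "conf" (0 to 1); they miss things now and then, are a little off and sometimes report something else, mostly with a low value. They report only what shows in the picture. A call takes as long as a camera call.
- ctrl.boxes_of(camera, label): "rect" ([left, top, width, height] in pixels, round what is visible of it).
- ctrl.outline_of(camera, label): "mask" (384x512 bool, what is visible of it) and "rect" ([left, top, width, height] in pixels, round what is visible of it).
The state is a dict: "t": time; "q": joint angles; "dq": joint speeds; "effort": joint torques, N m; "tool_pos": TCP position; "tool_rot": TCP orientation; "contact_force": force on the tool from outside, world axes, zero at the start; "wrist_torque": the same for the moment, N m; "opening": finger opening in m.
Only numpy, scipy, OpenCV 4.12 (cv2) and the standard library are available. Lean on these libraries where they do the work, as an engineer would, in place of code of your own. Each camera call takes 0.05 s, during which the arm holds its last target. There are 200 camera calls.

### The job

Grip the wooden float by its handle and wipe the three loose brick chips off the front edge of the plywood stop board with it (do not touch the chips with the fingers), then stand the float flat on the bench beside the board and let go of it. Then grip the upright fin of the sliding stop and slide the stop along its rail to the right until its sprung ball clicks into the notch, and finish there with the stop still gripped and the ball in the notch. Leave the rubber cup, the tape measure and the wooden wedge where they are.

Things in the scene. Friction and masses are not known exactly. Their poses are not given: they have to be found in the camera images.
- board: Fixed plywood stop board, 220 (x) x 380 (y) x 20 mm thick. Origin: centre of its underside; x points away from the robot, y to its left. Its top is the bed where the chips lie, flat and free from the front edge (x -110, no lip) to x +60, but for the stop's arm. On the far side an aluminium rail, 30 mm wide, runs along y, middle at x +85; its end stops rise to 51 mm above the bench.
- stop_grip (a point): Middle of the upright grip fin of the sliding stop (aluminium carriage 42 x 80 mm on the rail). Fin: 12 mm thick (board x), 42 mm long (along the rail), 57 to 101 mm above the bench; this point is at 90 mm. Axes as the board's. Grip it from above, fingers closing along board x. The carriage's top is at 59 mm.
- carriage (a joint): Slide of the stop in m: 0 at the left end, growing to the right (board -y) to 0.19. Starts at 0 to 0.03. At 0, stop_grip is at board x +85, y +122 mm. Rubs with about 2 to 4 N. The notch lies between 0.06 and 0.135, different each time: a 12 mm wide slot across the steel strip on the rail, seen from above unless the carriage covers it.
- plunger (a joint): Travel of the sprung ball and its tail pin in m, positive down: 0 to 0.0005 while the ball (16 mm) rides on the strip, about 0.003 in the notch. The ball draws the stop in over the last few mm, then blocks it: pushing it on out of the notch takes some 10 to 14 N along the rail. Let loose within 2 mm of the notch's middle, the stop centres itself.
- float: Plasterer's wooden float, about 0.26 kg: blade 85 (x) x 180 (y) x 14 mm, above it a handle along y, 32 mm wide (x), 140 mm long, from 41 to 70 mm above the underside. Origin: centre of the underside; z up. It stands on the bench left of the board, its long side roughly away from the robot.
- ball (a point): Point on the bottom of the sprung ball, under a brass sleeve (18 mm wide, up to 68 mm above the bench) with a steel tail pin in it (up to 76 mm, 3 mm lower in the notch). It rides with the carriage, 39 mm right of stop_grip (board -y).
- stop_arm (a point): Free end of the stop's steel arm, an 8 mm thick plate that reaches from the carriage 48 mm in over the bed (to board x +16), 6 to 34 mm above the bed, on the left end of the carriage (24 mm left of stop_grip). The float must be set down right of it.
- chip_0: Loose red brick chip, about 24 x 15 x 11 mm, 12 g, lying on the front part of the bed (board x -90 to -55 mm, y -105 to +45 mm). Origin: centre of its underside.
- chip_1: Loose red brick chip, about 20 x 17 x 10 mm, 12 g, lying on the front part of the bed (board x -90 to -55 mm, y -105 to +45 mm). Origin: centre of its underside.
- chip_2: Loose red brick chip, about 22 x 13 x 12 mm, 12 g, lying on the front part of the bed (board x -90 to -55 mm, y -105 to +45 mm). Origin: centre of its underside.
- rubber_cup: Black rubber cup, 47 mm wide, 50 mm high, on the bench to the right of the board. Bystander. Origin: centre of its underside.
- tape_measure: Yellow tape measure, 42 x 84 x 66 mm high, on the bench to the right of the board. Bystander. Origin: centre of its underside.
- wood_wedge: Softwood wedge, 60 x 110 x 14 mm, on the bench behind the board. Bystander. Origin: centre of its underside.

How it is judged:
On the way, in this order (a step that is already met when the one before it is completed fails the run):
1. all three chips are off the board, with the float in the fingers ((height (world z) of chip_0 below 0.014 m or x of chip_0 in the frame of board below -0.118 m) and (height (world z) of chip_1 below 0.014 m or x of chip_1 in the frame of board below -0.118 m) and (height (world z) of chip_2 below 0.014 m or x of chip_2 in the frame of board below -0.118 m) and contact force between the fingers and float above 1 N), for 0.1 s.
2. the float stands flat on the bench beside the board, let go (height (world z) of float between -0.01 and 0.006 m and angle between float's own z axis and vertical below 0.1 rad and contact force between the fingers and float below 0.1 N), for 0.2 s.
3. the stop's ball is in the notch and the fingers hold the stop (value of joint plunger above 0.0015 m and contact force between the fingers and carriage above 2 N), for 0.3 s.
At the end, for the whole second after the job is handed in: The three chips lie on the bench off the board; the float stands flat (within 0.1 rad) on the bench, not on the board, untouched; the ball is at least 1.5 mm down in the notch (stop within about 2 mm of the notch's middle) and the fingers still press on the stop with more than 2 N (all of step 2 and all of step 3 and (height (world z) of chip_0 below 0.014 m or x of chip_0 in the frame of board below -0.118 m) and (height (world z) of chip_1 below 0.014 m or x of chip_1 in the frame of board below -0.118 m) and (height (world z) of chip_2 below 0.014 m or x of chip_2 in the frame of board below -0.118 m) and height (world z) of each of chip_0, chip_1, chip_2 above -0.02 m); the arm keeps its last pose, push and grip.
It fails at once if the cup is moved by more than 30 mm (distance of rubber_cup from where it was at the start of the episode above 0.03 m).
It fails at once if the tape measure is moved by more than 30 mm (distance of tape_measure from where it was at the start of the episode above 0.03 m).
It fails at once if the wooden wedge is moved by more than 30 mm (distance of wood_wedge from where it was at the start of the episode above 0.03 m).
It fails at once if the fingers touch a chip (contact force between the fingers and chip_0 above 0.3 N or contact force between the fingers and chip_1 above 0.3 N or contact force between the fingers and chip_2 above 0.3 N).
It also fails if it takes over 69 s, if anything falls off the work surface, if the arm or the gripper's body presses on something with over 40 N, if the wrist force passes 120 N, or if a joint passes its speed limit or range.

## Working session

There is one attempt and no reset: what is moved stays moved. The work goes in short steps, Python scripts to look and compute and a shell command to move; the robot and the scene stay as the last step left them, time stands still between calls to the robot, and variables do not carry over. Pictures are saved under pics/ and viewed, about 8 in all and at most 12, crops included, and the job is handed in when it is done.

```bash
mkdir -p pics
cat > h.py <<'E'
from station import ctrl
import numpy as np, cv2
from scipy.spatial.transform import Rotation as R
def cal(n):
    c=ctrl.calibration(n); return c,np.array(c["R"]),np.array(c["t"])
def pix2w(n,uv,z,c=None):
    c,Rm,t=c or cal(n)
    uv=np.atleast_2d(uv).astype(float)
    d=np.stack([(uv[:,0]-c["cx"])/c["fx"],(uv[:,1]-c["cy"])/c["fy"]],1)
    u=d.copy()
    for _ in range(20): u=d/(1+c["k1"]*(u**2).sum(1,keepdims=True))
    ray=np.c_[u,np.ones(len(u))]@Rm
    o=-Rm.T@t
    return o+ray*((z-o[2])/ray[:,2])[:,None]
def w2pix(n,X,c=None):
    c,Rm,t=c or cal(n)
    p=np.atleast_2d(X)@Rm.T+t; u=p[:,:2]/p[:,2:]
    u=u*(1+c["k1"]*(u**2).sum(1,keepdims=True))
    return u*[c["fx"],c["fy"]]+[c["cx"],c["cy"]]
def save(n,f):
    im=ctrl.get_image(n); cv2.imwrite("pics/"+f,im[:,:,::-1]); return im
def obs():
    o=ctrl.get_obs(); Rt=R.from_rotvec(o["tool_rot"]).as_matrix()
    print("t",round(o["t"],2),"tcp",np.round(o["tool_pos"],4),"x",np.round(Rt[:,0],3),"y",np.round(Rt[:,1],3),"F",np.round(o["contact_force"],1),"open",round(o["opening"],4),"q6",np.round(o["q"],2)); return o,Rt
E
python3 - <<'E'
from h import *
np.set_printoptions(suppress=True,precision=4)
obs(); print(ctrl.grip_point_offset)
a=save("top","top0.png"); 
for l in ["board","float","chip_0","stop_grip","ball","rubber_cup","tape_measure","wood_wedge"]:
    for b in ctrl.outline_of("top",l)[:4]:
        m=b["mask"].astype(np.uint8); ys,xs=np.nonzero(m)
        print(l,round(b["conf"],2),np.round(b["rect"]),"c",xs.mean().round(1),ys.mean().round(1), cv2.minAreaRect(np.c_[xs,ys].astype(np.float32)))
b=save("scene","scene0.png")
c=cal("top"); print(c);
E
```

```text
t 0.0 tcp [0.1807 0.5976 0.2301] x [-0.957  0.29   0.   ] y [ 0.29   0.957 -0.002] F [-0.2 -0.   0.7] open 0.0854 q6 [ 1.16  0.05  1.61 -0.    1.48 -0.12]
0.0187
board 0.88 [181. 177. 121.  72.] c 239.6 213.5 ((240.13525390625, 212.51231384277344), (116.24789428710938, 69.07877349853516), 5.19442892074585)
float 0.58 [ 97. 220.  57.  27.] c 122.5 231.6 ((123.5, 232.0), (55.0, 26.0), 0.0)
stop_grip 0.84 [202. 177.  26.  27.] c 212.7 184.6 ((213.31236267089844, 189.72024536132812), (24.55555534362793, 26.7835693359375), 5.440331935882568)
rubber_cup 0.54 [356. 196.  15.  13.] c 363.0 200.5 ((363.0, 200.5), (13.0, 14.0), 90.0)
tape_measure 0.6 [353. 233.  23.  20.] c 364.0 244.3 ((364.2500305175781, 244.25003051757812), (12.020814895629883, 24.041629791259766), 45.0)
wood_wedge 0.75 [208. 148.  33.  20.] c 223.4 158.4 ((223.35134887695312, 158.3918914794922), (33.37299346923828, 18.741485595703125), 9.462321281433105)
({'fx': 492.8025134641551, 'fy': 492.8025134641551, 'cx': 255.37388257669087, 'cy': 190.53780351775478, 'k1': -0.01028438583470245, 'R': array([[ 0.0243, -0.9997, -0.0003],
       [-0.9832, -0.0238, -0.1808],
       [ 0.1808,  0.0047, -0.9835]]), 't': array([-0.0446,  0.6387,  1.5493])}, array([[ 0.0243, -0.9997, -0.0003],
       [-0.9832, -0.0238, -0.1808],
       [ 0.1808,  0.0047, -0.9835]]), array([-0.0446,  0.6387,  1.5493]))
```

View pics/top0.png

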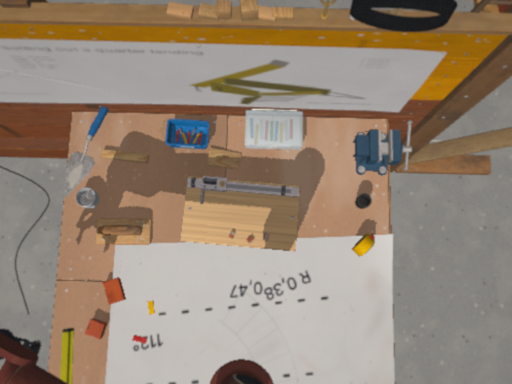

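View pics/scene0.png

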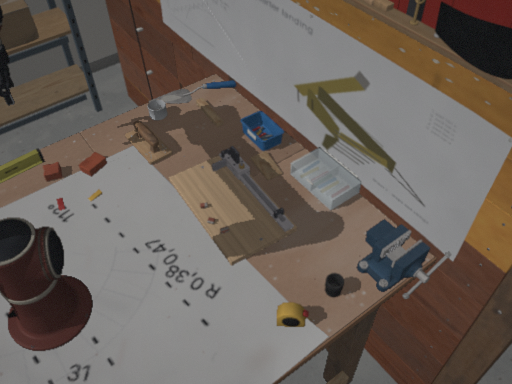

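The top view shows the float at (123,232), with its long side along world y. The board spans (182–298, 177–249), with the carriage near (210,185) at the left end of the rail. Chips are at about (232,232) and (251,239). Next I'll compute the positions and take an enlarged crop.

Run:
```python
from h import *
np.set_printoptions(suppress=True,precision=4)
im=cv2.imread("pics/top0.png")
crop=im[165:260,85:310]; cv2.imwrite("pics/topc.png",cv2.resize(crop,None,fx=3.5,fy=3.5,interpolation=cv2.INTER_CUBIC))
m=ctrl.outline_of
ctrl.get_image("top")
b=m("top","board")[0]["mask"].astype(np.uint8)
f=m("top","float")
print(len(f))
if f:
    ys,xs=np.nonzero(f[0]["mask"]); print("float",pix2w("top",cv2.boxPoints(cv2.minAreaRect(np.c_[xs,ys].astype(np.float32))),0.014), pix2w("top",[[123,231]],0.07))
hull=cv2.convexHull(np.argwhere(b)[:,::-1].astype(np.int32))
ap=cv2.approxPolyDP(hull,4,True)[:,0]; print(ap,pix2w("top",ap,0.02))
for l in ["rubber_cup","tape_measure","wood_wedge"]:
    r=m("top",l)
    if r: x,y,w,h=r[0]["rect"]; print(l,pix2w("top",[[x+w/2,y+h/2]],0.02))
print("wrist"); c=cal("wrist"); print("cam pos",-c[1].T@c[2],"axes z",c[1][2],"x",c[1][0], c[0]["fx"])
save("wrist","w0.png")
```

```text
1
float [[0.5389 0.4947 0.014 ]
 [0.5433 0.3152 0.014 ]
 [0.4606 0.31   0.014 ]
 [0.4562 0.4879 0.014 ]] [[0.4959 0.3901 0.07  ]]
[[299 186]
 [292 250]
 [182 239]
 [191 176]] [[ 0.6656 -0.1745  0.02  ]
 [ 0.4519 -0.1534  0.02  ]
 [ 0.4791  0.2079  0.02  ]
 [ 0.691   0.1885  0.02  ]]
rubber_cup [[ 0.623  -0.3906  0.02  ]]
tape_measure [[ 0.4787 -0.3931  0.02  ]]
wrist
cam pos [0.1039 0.6204 0.3731] axes z [ 0.2995 -0.0904 -0.9498] x [ 0.2887  0.9574 -0.0001] 308.92144946157674
```

View pics/topc.png

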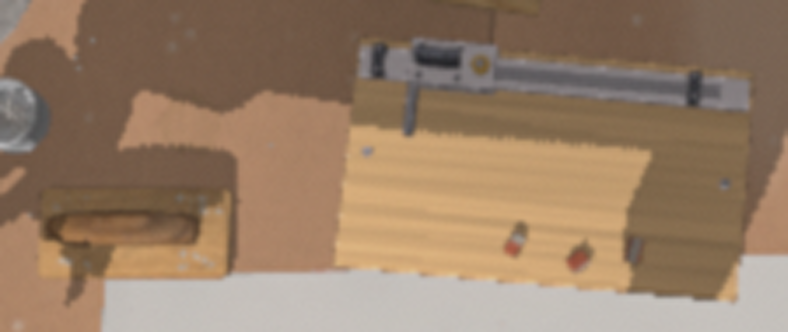

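View pics/w0.png

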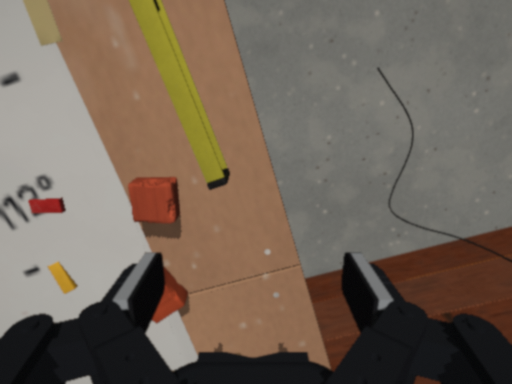

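Chips are at top pixels of about (232,234), (251,238) and (266,236); the carriage and its brass sleeve are near the left end. The wrist view shows only the bench left of the work. I'll move above the float.

```bash
python3 -m creep '[[0,-36,-10,0,0.12],[0,-72,-20,0,0.24],[0,-108,-29,0,0.36],[0,-144,-39,0,0.48],[0,-180,-49,0,0.6],[0,-216,-59,0,0.72],[0,-252,-69,0,0.84],[0,-288,-78,0,0.96],[0,-324,-88,0,1.08],[0,-360,-98,0,1.2],[0,-360,-98,0,1.28],[0,-360,-98,0,1.28]]' 40
python3 - <<'E'
from h import *
np.set_printoptions(suppress=True,precision=4)
obs(); c=cal("wrist"); save("wrist","w1.png")
for l in ["float","board"]:
  for b in ctrl.outline_of("wrist",l):
    ys,xs=np.nonzero(b["mask"]); r=cv2.minAreaRect(np.c_[xs,ys].astype(np.float32))
    print(l,b["conf"],b["rect"]); P=cv2.boxPoints(r); print(P,"\n",pix2w("wrist",P,0.014,c))
E
```

```text
t: 1.85
tool_pos: [0.4988, 0.3987, 0.2311]
tool_rot: [-2.23, -2.213, 0.0]
contact_force: [-0.7, 0.5, -0.1]
opening: 0.0853
t 1.85 tcp [0.4988 0.3987 0.2311] x [ 0.008  1.    -0.   ] y [ 1.    -0.008 -0.   ] F [-0.7  0.5 -0.1] open 0.0853 q6 [0.56 0.08 1.58 0.   1.48 0.57]
float 0.84 [213.1, 72.4, 82.4, 156.8]
[[215.3539  76.2636]
 [291.7458  73.6295]
 [296.9893 225.69  ]
 [220.5974 228.3242]] 
 [[0.4588 0.4939 0.014 ]
 [0.5416 0.496  0.014 ]
 [0.5542 0.3165 0.014 ]
 [0.4574 0.3135 0.014 ]]
```

View pics/w1.png

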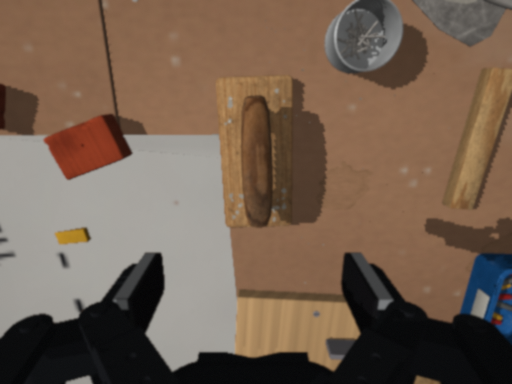

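The wrist view shows the float with blade corners at about (218,78), (291,76), (292,223) and (226,227). The handle runs from (256,96) to (259,226).

Run:
```python
from h import *
np.set_printoptions(suppress=True,precision=4)
c=cal("wrist")
P=pix2w("wrist",[[218,78],[291,76],[292,223],[226,227]],0.014,c);print(P,P.mean(0))
H=pix2w("wrist",[[256,97],[259,222]],0.06,c);print(H,H.mean(0))
print(pix2w("wrist",[[242,160],[272,160]],0.055,c))
P=pix2w("top",[[96.5,246.5+-2.5],[97,219],[150,219],[151,244]],0.014);print(P.mean(0))
def uv(x,y): return [85+x/3.5,165+y/3.5]
print(pix2w("top",[uv(516,240),uv(580,257),uv(633,250)],0.026))
```

```text
[[0.4587 0.4938 0.014 ]
 [0.5379 0.4959 0.014 ]
 [0.5461 0.3225 0.014 ]
 [0.4626 0.3169 0.014 ]] [0.5013 0.4072 0.014 ]
[[0.4996 0.4749 0.06  ]
 [0.5034 0.3438 0.06  ]] [0.5015 0.4094 0.06  ]
[[0.4853 0.412  0.055 ]
 [0.5167 0.4121 0.055 ]]
[0.4997 0.4032 0.014 ]
[[ 0.5004  0.0427  0.026 ]
 [ 0.4859 -0.0176  0.026 ]
 [ 0.4937 -0.067   0.026 ]]
```

```bash
python3 -m creep '[[0,7,2.5,0,-0.038],[0,7,2.5,40,-0.038],[0,7,2.5,80,-0.038],[0,7,2.5,115,-0.038],[0,7,2.5,145,-0.038],[0,7,2.5,170,-0.038],[0,7,2.5,185,-0.038],[0,7,2.5,194,-0.038],[0,7,2.5,194,-0.038]]' 60 && python3 -m creep '[[255,0,0,0,0],[255,0,0,0,0],[255,0,0,0,0],[255,0,0,0,0],[255,0,0,0,0],[255,0,0,0,0],[255,0,0,0,0],[255,0,0,0,0],[255,0,0,0,0],[255,0,0,0,0]]' 60
```

```text
t: 2.75
tool_pos: [0.4981, 0.407, 0.0354]
tool_rot: [-2.18, -2.261, 0.005]
contact_force: [-0.3, -0.5, 0.2]
opening: 0.0852
t: 3.58
tool_pos: [0.5013, 0.4079, 0.0393]
tool_rot: [2.182, 2.259, 0.006]
contact_force: [1.4, 0.9, 5.6]
opening: 0.0302
```

Gripped, with an opening of 30 mm. Next I'll refine the board pose with a fit overlaid on both fixed cameras.

Run:
```python
from h import *
from scipy.optimize import least_squares
np.set_printoptions(suppress=True,precision=4)
def B(p,q): # board->world
    q=np.atleast_2d(q); c,s=np.cos(p[2]),np.sin(p[2])
    return np.c_[p[0]+c*q[:,0]-s*q[:,1],p[1]+s*q[:,0]+c*q[:,1],q[:,2]]
uv=lambda x,y:[85+x/3.5,165+y/3.5]
top=np.array([uv(335,267),uv(738,300)])
Q=np.array([[-.11,.19,.02],[-.11,-.19,.02]])
ct=cal("top")
# wrist corner in w1 picture (pose then: tcp .4988,.3987,.2311)
o,Rt=obs(); cw=cal("wrist"); Tt=np.array(o["tool_pos"])
Rc=cw[1]@Rt; tc=cw[1]@Tt+cw[2]      # tool->cam
R1=R.from_rotvec([-2.23,-2.213,0]).as_matrix(); T1=np.array([.4988,.3987,.2311])
c1=(cw[0],Rc@R1.T,tc-Rc@R1.T@T1)
print("w1 corner",pix2w("wrist",[[236.5,297]],.02,c1),"top corners",pix2w("top",top,.02))
f=lambda p:np.r_[(w2pix("top",B(p,Q),ct)-top).ravel(),(w2pix("wrist",B(p,Q[:1]),c1)-[[236.5,297]]).ravel()*.5]
r=least_squares(f,[.572,.017,-.073]); p=r.x; print("board",p,"res",r.fun)
ch=pix2w("top",[uv(516,240),uv(580,257),uv(633,250)],.026)
bw=lambda w:np.c_[(w[:,:2]-p[:2])@np.array([[np.cos(p[2]),-np.sin(p[2])],[np.sin(p[2]),np.cos(p[2])]])]
print("chips board",bw(ch)); g=pix2w("top",[uv(437,55)],.10); print("fin board",bw(g))
sl=pix2w("top",[uv(480,65)],.072); print("sleeve board",bw(sl))
np.save("board.npy",p)
ims=[]
for n,(x0,y0,x1,y1),k in [("top",(175,165,310,260),5.5),("scene",(160,135,310,275),4)]:
    im=cv2.imread(f"pics/{n}0.png"); im=cv2.resize(im[y0:y1,x0:x1],None,fx=k,fy=k,interpolation=cv2.INTER_CUBIC)
    for q in ([[-.11,.19,.02],[-.11,-.19,.02],[.11,-.19,.02],[.11,.19,.02]],[[.064,.19,.02],[.064,-.19,.02]]):
        px=((w2pix(n,B(p,q))-[x0,y0])*k).astype(int); cv2.polylines(im,[px.astype(np.int32)],True,(255,0,255),1)
    for q in np.c_[bw(ch),[.026]*3]:
        cv2.circle(im,tuple(((w2pix(n,B(p,q))[0]-[x0,y0])*k).astype(int)),4,(0,255,0),1)
    ims.append(im)
h=ims[1].shape[0]
cv2.imwrite("pics/fit.png",cv2.resize(np.hstack([cv2.copyMakeBorder(ims[0],0,h-ims[0].shape[0],0,0,0) if h>ims[0].shape[0] else ims[0][:h],ims[1]]),(800,int(h*800/(ims[0].shape[1]+ims[1].shape[1])))))
```

```text
t 3.58 tcp [0.5013 0.4079 0.0393] x [-0.035  0.999  0.002] y [0.999 0.035 0.003] F [1.4 0.9 5.6] open 0.0302 q6 [ 0.57  0.28  1.7  -0.    1.16  0.53]
w1 corner [[0.4757 0.2149 0.02  ]] top corners [[ 0.4715  0.2118  0.02  ]
 [ 0.4499 -0.1661  0.02  ]]
board [ 0.5717  0.0167 -0.0634] res [-0.4291 -0.7731 -0.04   -0.0029 -0.6185  0.4915]
chips board [[-0.0729  0.0214]
 [-0.0834 -0.0397]
 [-0.0726 -0.0885]]
fin board [[0.082  0.1052]]
sleeve board [[0.0816 0.0677]]
```

View pics/fit.png

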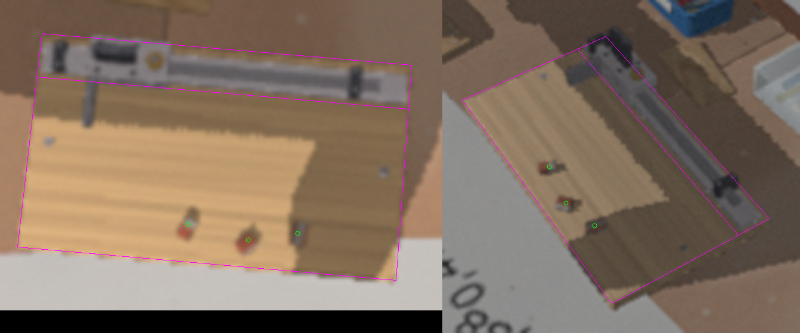

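The fit lines up well in both views, and the chips are at board (-73,21), (-83,-40) and (-73,-89) mm. I'll lift and carry the float over the bed.

```bash
python3 -m creep '[[255,0,0,-20,0],[255,0,0,-50,0],[255,0,0,-80,0],[255,-10,0,-90,0],[255,-40,5,-90,0],[255,-75,10,-90,0],[255,-110,15,-90,0],[255,-145,20,-90,0],[255,-175,25,-90,0],[255,-200,30,-90,0],[255,-210,30,-90,0],[255,-210,30,-90,0]]' 60 && python3 -m creep '[[255,-15,2,0,0.01],[255,-45,6,0,0.03],[255,-80,11,0,0.05],[255,-115,16,0,0.07],[255,-150,21,0,0.09],[255,-180,25,0,0.098],[255,-205,28,0,0.098],[255,-217,29,0,0.098],[255,-217,29,0,0.098],[255,-217,29,0,0.098]]'
python3 - <<'E'
from h import *
obs(); a=save("top","t2.png"); b=save("scene","s2.png")
cv2.imwrite("pics/chk2.png",np.hstack([cv2.resize(a[150:270,165:315],(400,320),interpolation=2),cv2.resize(b[125:285,140:340],(400,320),interpolation=2)])[:,:,::-1])
E
```

```text
t: 4.58
tool_pos: [0.5361, 0.1957, 0.1256]
tool_rot: [-2.185, -2.255, 0.004]
contact_force: [-0.3, 0.8, -2.4]
opening: 0.0302
t: 5.42
tool_pos: [0.5732, -0.0166, 0.1266]
tool_rot: [-2.289, -2.149, 0.0]
contact_force: [-0.0, 0.6, -3.0]
opening: 0.0303
t 5.42 tcp [ 0.5732 -0.0166  0.1266] x [0.063 0.998 0.001] y [ 0.998 -0.063 -0.001] F [-0.   0.6 -3. ] open 0.0303 q6 [-0.16  0.02  1.83  0.    1.3  -0.1 ]
```

View pics/chk2.png

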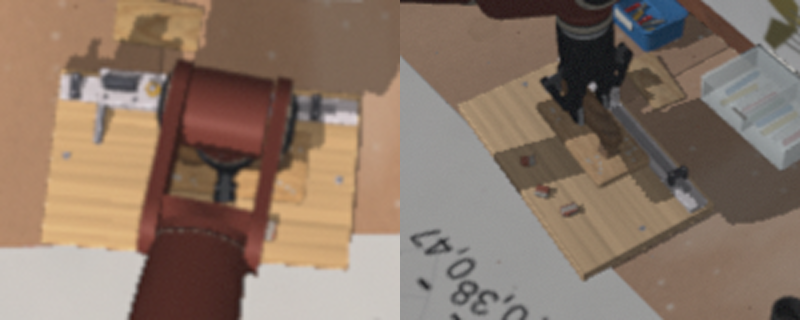

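The float hangs level over the bed, clear of the arm and behind the three chips. I'll lower it.

```bash
python3 -m creep '[[255,0,2,15,0],[255,0,2,30,0],[255,0,2,43,0],[255,0,2,53,0],[255,0,2,59,0],[255,0,2,62,0],[255,0,2,64,0],[255,0,2,65,0],[255,0,2,65,0],[255,0,2,65,0]]'
```

```text
t: 6.35
tool_pos: [0.5761, -0.0178, 0.063]
tool_rot: [2.29, 2.15, 0.001]
contact_force: [0.1, 0.0, -3.0]
opening: 0.0303
```

```bash
python3 -m creep '[[255,0,0,0.5,0],[255,0,0,1,0],[255,0,0,1.5,0],[255,0,0,1.5,0],[255,0,0,1.5,0]]'
```

```text
t: 6.77
tool_pos: [0.5756, -0.0177, 0.0608]
tool_rot: [-2.29, -2.15, 0.0]
contact_force: [1.4, -0.1, -2.7]
opening: 0.0304
```

```bash
python3 -m creep '[[255,0,-4,0,0],[255,0,-12,0,0],[255,0,-20,0,0],[255,0,-28,0,0],[255,0,-36,0,0],[255,0,-44,0,0],[255,0,-52,0,0],[255,0,-60,0,0],[255,0,-68,0,0],[255,0,-76,0,0],[255,0,-84,0,0],[255,0,-92,0,0]]' && python3 -m creep '[[255,0,-5,0,0],[255,0,-5,0,0],[255,0,-5,0,0],[255,0,-5,0,0]]'
python3 - <<'E'
from h import *
obs(); a=save("top","t3.png"); b=save("scene","s3.png")
for n in("top","scene"):
  for d in ctrl.boxes_of(n,"chip_0"): print(n,d)
cv2.imwrite("pics/chk3.png",np.hstack([cv2.resize(a[180:300,165:315],(400,320),interpolation=2),cv2.resize(b[125:285,140:340],(400,320),interpolation=2)])[:,:,::-1])
E
```

```text
t: 7.77
tool_pos: [0.483, -0.0118, 0.0608]
tool_rot: [-2.29, -2.15, 0.0]
contact_force: [0.2, -1.1, -1.9]
opening: 0.0301
t: 8.1
tool_pos: [0.4792, -0.0116, 0.0611]
tool_rot: [2.29, 2.15, 0.001]
contact_force: [0.3, 0.4, -2.4]
opening: 0.0306
t 8.1 tcp [ 0.4792 -0.0116  0.0611] x [ 0.063  0.998 -0.   ] y [ 0.998 -0.063  0.001] F [ 0.3  0.4 -2.4] open 0.0306 q6 [-0.18 -0.13  2.09 -0.    1.18 -0.12]
scene {'rect': [178.3, 219.1, 9.6, 6.9], 'conf': 0.44}
```

View pics/chk3.png

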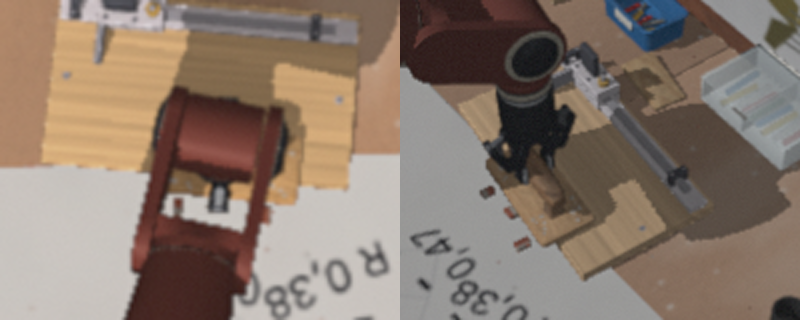

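All three chips lie on the bench in front of the board (scene crop, left of the blade). I'll carry the float back to its old place on the left.

```bash
python3 -m creep '[[255,0,0,-20,0],[255,0,0,-50,0],[255,10,0,-70,0],[255,40,0,-70,0],[255,75,-1,-70,0],[255,110,-2,-70,0],[255,145,-2,-70,0],[255,180,-3,-70,0],[255,210,-3,-70,0],[255,235,-3,-70,0],[255,250,-3,-70,0],[255,250,-3,-70,0]]' && python3 -m creep '[[255,15,0,0,0],[255,45,0,0,0],[255,80,0,0,0],[255,115,-1,10,0],[255,145,-2,30,0],[255,162,-3,55,0],[255,165,-3,75,0],[255,165,-3,87,0],[255,165,-3,89,0],[255,165,-3,89,0],[255,165,-3,89,0]]'
```

```text
t: 9.3
tool_pos: [0.4915, 0.241, 0.1308]
tool_rot: [-2.286, -2.154, -0.001]
contact_force: [0.2, -0.3, -2.8]
opening: 0.0302
t: 10.22
tool_pos: [0.4998, 0.4023, 0.0428]
tool_rot: [2.291, 2.149, 0.001]
contact_force: [0.3, -0.0, -2.1]
opening: 0.0301
```

```bash
python3 -m creep '[[255,0,0,1,0],[255,0,0,2,0],[255,0,0,3,0],[255,0,0,3.5,0],[255,0,0,3.5,0],[255,0,0,3.5,0]]'
```

```text
t: 10.72
tool_pos: [0.4993, 0.4029, 0.0389]
tool_rot: [2.29, 2.15, 0.001]
contact_force: [-0.8, -1.6, 0.3]
opening: 0.0304
```

Contact reached: fz went from -2.7 to +0.3 N. Opening, waiting, then rising straight up.

```bash
python3 -m creep '[[0,0,0,0,0],[0,0,0,0,0],[0,0,0,0,0],[0,0,0,0,0],[0,0,0,0,0],[0,0,0,0,0],[0,0,0,0,0],[0,0,0,0,0],[0,0,0,0,0],[0,0,0,0,0]]' && python3 -m creep '[[0,0,0,-10,0],[0,0,0,-35,0],[0,0,0,-70,0],[0,0,0,-110,0],[0,0,0,-150,0],[0,0,0,-185,0],[0,0,0,-210,0],[0,0,0,-220,0],[0,0,0,-220,0]]'
```

```text
t: 11.55
tool_pos: [0.4989, 0.403, 0.0383]
tool_rot: [-2.29, -2.15, 0.0]
contact_force: [0.5, -0.1, -0.6]
opening: 0.0854
t: 12.3
tool_pos: [0.5003, 0.4039, 0.263]
tool_rot: [2.289, 2.149, 0.011]
contact_force: [0.5, -0.4, 1.0]
opening: 0.0854
```

```bash
python3 -m creep '[[0,-20,8,0,0],[0,-55,23,0,0],[0,-92,38,0,0],[0,-129,54,0,0],[0,-166,70,0,0],[0,-203,85,0,0],[0,-240,101,0,0],[0,-277,116,0,0],[0,-314,132,0,0],[0,-351,147,0,0],[0,-388,163,0,0],[0,-415,174,0,0]]' && python3 -m creep '[[0,-13,5,0,0],[0,-18,8,0,0],[0,-18,8,0,0]]'
python3 - <<'E'
from h import *
obs(); c=cal("wrist"); np.savez("cw.npz",R=c[1],t=c[2]); a=save("wrist","w4.png")
for n in("stop_grip","ball","chip_0"):
  for d in ctrl.boxes_of("wrist",n): print(n,d)
ctrl.get_image("top"); f=ctrl.outline_of("top","float")
if f:
  ys,xs=np.nonzero(f[0]["mask"]); print("float",f[0]["conf"],pix2w("top",[[xs.mean(),ys.mean()]],.02))
cv2.imwrite("pics/chk4.png",cv2.resize(a[:300,90:440],None,fx=2,fy=2,interpolation=2)[:,:,::-1])
E
```

```text
t: 13.3
tool_pos: [0.6457, -0.0252, 0.2546]
tool_rot: [-2.29, -2.146, 0.006]
contact_force: [-0.1, 0.7, -0.0]
opening: 0.0854
t: 13.55
tool_pos: [0.6528, -0.041, 0.2561]
tool_rot: [-2.289, -2.147, 0.003]
contact_force: [-1.6, 0.2, -0.6]
opening: 0.0853
t 13.55 tcp [ 0.6528 -0.041   0.2561] x [0.064 0.998 0.001] y [ 0.998 -0.064 -0.003] F [-1.6  0.2 -0.6] open 0.0853 q6 [-0.18  0.11  1.51  0.    1.52 -0.11]
stop_grip {'rect': [231.8, 0.0, 43.3, 64.4], 'conf': 0.87}
stop_grip {'rect': [254.2, 42.8, 4.9, 10.3], 'conf': 0.16}
ball {'rect': [252.3, 43.5, 6.5, 8.2], 'conf': 0.43}
chip_0 {'rect': [50.6, 93.5, 24.7, 12.2], 'conf': 0.65}
chip_0 {'rect': [68.8, 180.0, 22.4, 14.4], 'conf': 0.55}
chip_0 {'rect': [76.8, 126.7, 14.7, 21.8], 'conf': 0.5}
float 0.96 [[0.49611102 0.39781736 0.02      ]]
```

View pics/chk4.png

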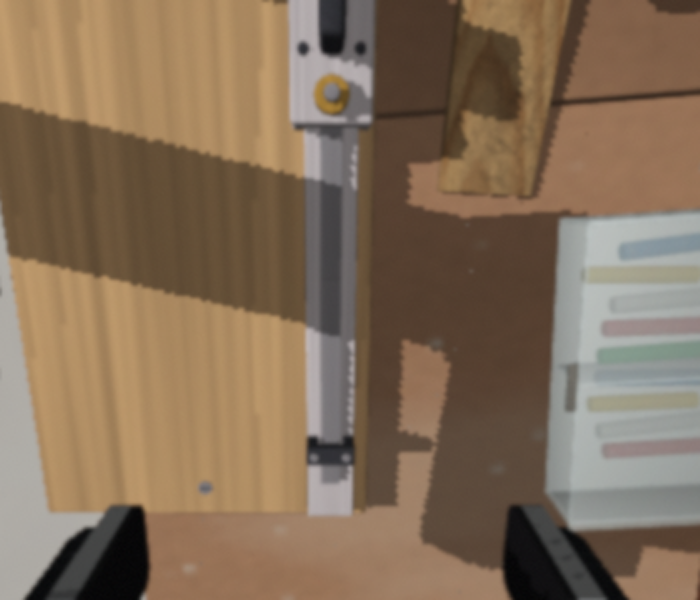

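The carriage and brass sleeve are at the top (331,95 in the crop), and the rail runs down to the end stop at (330,450). The notch isn't obvious to the eye in the shade, so I'll rectify the strip and check its profile.

Run:
```python
from h import *
np.set_printoptions(suppress=True,precision=1,linewidth=160)
p=np.load("board.npy"); d=np.load("cw.npz"); c=(ctrl.calibration("wrist"),d["R"],d["t"])
im=cv2.imread("pics/w4.png")
ys=np.arange(.07,-.14,-.001); xs=np.arange(.055,.115,.001)
Y,X=np.meshgrid(ys,xs,indexing="ij"); cc,s=np.cos(p[2]),np.sin(p[2])
W=np.c_[(p[0]+cc*X-s*Y).ravel(),(p[1]+s*X+cc*Y).ravel(),np.full(X.size,.036)]
uv=w2pix("wrist",W,c).astype(np.float32).reshape(*X.shape,2)
r=cv2.remap(im,uv[...,0],uv[...,1],cv2.INTER_LINEAR); np.save("rect.npy",r)
g=r.mean(2)
print("x profile y=-.08:",g[145:155].mean(0)[::2])
for i in range(0,len(ys),4): print(f"{ys[i]*1000:.0f}",g[i:i+4,18:44:3].mean(0))
cl=cv2.createCLAHE(8,(8,4)).apply(cv2.cvtColor(r,cv2.COLOR_BGR2GRAY))
o=np.hstack([r.transpose(1,0,2)]); o=np.vstack([o,cv2.cvtColor(cl.T,cv2.COLOR_GRAY2BGR)])
cv2.imwrite("pics/rect.png",cv2.resize(o,None,fx=3.8,fy=3.8,interpolation=2))
```

```text
x profile y=-.08: [144.1 138.5 134.6 134.7 134.7 134.7 135.9 136.7 151.8 175.1 176.2 176.2 167.5 138.7 123.  120.2 118.8 119.  118.1 111.6 105.  110.2 139.4 121.3  84.8  84.4
  85.3  76.8  66.4  65. ]
70 [172.7 168.3 122.1 110.4 103.8  89.   79.3  70.8 101.6]
66 [172.6 172.8 152.2 113.8 109.3 100.5  92.3  91.9 105.4]
62 [165.1 166.1 167.8 160.5 150.1 140.8 139.2 132.1 108. ]
58 [100.5  97.1  97.7  86.2  84.8  86.   86.9  95.5  94.7]
54 [159.2 146.7 125.9  94.1  83.6  73.1  78.2 102.8 107. ]
50 [175.6 171.8 170.8 127.3 119.9 112.6 112.4 105.2 107.7]
46 [173.6 171.5 172.7 129.8 122.2 120.2 120.7 107.3 111.2]
42 [172.8 171.6 173.  131.3 121.8 120.5 120.  107.2 118.4]
38 [172.1 171.  172.2 130.4 121.9 120.2 119.4 106.8 122.5]
34 [166.7 167.8 171.  129.8 121.9 120.  119.4 107.2 115.8]
30 [108.6 115.2 127.   99.2 111.2 111.5 116.8 107.5 124.2]
26 [ 97.6 101.6 101.3  74.8  72.1  72.4  80.1 103.8 109.8]
22 [ 97.4 101.2 101.2  74.2  69.8  68.6  72.4 102.4 106.5]
18 [ 97.1 100.7 101.2  74.4  69.6  68.1  72.6 103.2 106.3]
14 [ 96.8 100.7 100.8  74.2  69.2  68.3  72.6 102.5 105.8]
10 [ 96.6 100.
[... 1550 characters left out ...]
176.1 169.1 129.8 119.8 118.2 117.5 105.4 108.8]
-98 [174.6 176.2 168.9 130.3 119.9 118.2 117.4 105.8 114.7]
-102 [172.4 176.7 168.8 129.9 119.5 118.  117.2 105.9 115.4]
-106 [171.4 176.9 168.8 129.7 119.8 118.  116.7 105.7 116.2]
-110 [169.7 176.8 168.8 129.9 119.7 117.7 116.8 105.5 118.5]
-114 [168.7 176.2 168.5 129.8 119.7 118.2 116.8 104.9 108.5]
-118 [167.6 175.6 167.9 129.5 119.1 117.8 116.4 104.9 110.2]
-122 [129.4 128.2 145.3 124.1 118.3 117.8 115.7  94.2  77.3]
-126 [ 53.   36.7  82.   91.1 101.3 100.2  96.8  71.5  31.2]
-130 [47.2 34.3 43.5 44.8 45.8 45.5 45.5 44.  34.7]
-134 [65.1 67.6 54.1 49.6 49.7 50.3 49.4 59.  68.1]
-138 [ 84.8 110.4  73.   51.1  50.7  51.1  52.1  87.4 111.1]
```

View pics/rect.png

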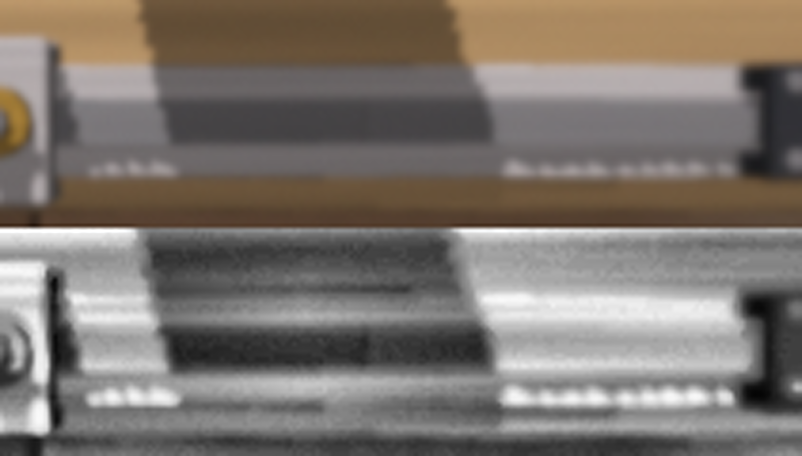

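The rectified strip shows faint steps at board y ≈ -26 and ≈ -13 mm, which could be the slot. I'll take a finer profile, plus the sleeve and fin position.

Run:
```python
from h import *
np.set_printoptions(suppress=True,precision=1,linewidth=170)
r=np.load("rect.npy").astype(float); g=r.mean(2)
ys=70-np.arange(len(g))
for a,b in((28,32),(32,36),(36,40)):
    print(a,b,"from y=0 :",g[70:120,a:b].mean(1))
p=np.load("board.npy"); d=np.load("cw.npz"); c=(ctrl.calibration("wrist"),d["R"],d["t"])
M=np.array([[np.cos(p[2]),-np.sin(p[2])],[np.sin(p[2]),np.cos(p[2])]])
bw=lambda w:(w[:,:2]-p[:2])@M*1000
cr=lambda x,y:[90+x/2,y/2]
print("pin top",bw(pix2w("wrist",[cr(331,93)],.076,c)),"sleeve top",bw(pix2w("wrist",[cr(331,95)],.068,c)))
print("fin right end top",bw(pix2w("wrist",[cr(332,51)],.09,c)),"fin sides @.101",bw(pix2w("wrist",[cr(319,10),cr(345,10)],.101,c)))
print("carriage right end @.059",bw(pix2w("wrist",[cr(294,122),cr(372,122)],.059,c)),"stop end ",bw(pix2w("wrist",[cr(308,440),cr(354,440)],.051,c)))
print("board right edge",bw(pix2w("wrist",[cr(50,512),cr(308,512)],.02,c)))
```

```text
28 32 from y=0 : [69.4 69.5 69.2 69.1 69.4 68.9 69.  68.9 68.9 68.8 68.9 68.8 68.7 68.8 69.3 69.  68.8 68.9 69.1 69.3 69.  68.8 69.  69.1 68.6 67.8 68.4 69.9 70.8 70.9 70.8 70.4 70.4
 70.7 70.6 70.3 70.3 70.2 70.3 70.7 70.8 70.5 70.9 70.2 70.4 70.3 70.2 70.3 70.  70.1]
32 36 from y=0 : [68.2 68.2 67.9 67.8 67.7 67.7 67.4 67.7 67.8 67.8 67.6 67.8 68.  67.9 67.9 68.2 68.2 68.1 68.1 68.2 68.3 68.5 67.9 67.8 67.3 67.2 68.2 69.2 70.  70.3 69.8 70.1 69.4
 70.  70.2 70.2 69.6 69.7 69.8 69.9 69.5 69.1 69.3 69.5 69.6 69.5 69.2 69.1 69.4 69. ]
36 40 from y=0 : [86.8 86.7 86.7 86.7 86.7 86.5 86.  86.2 85.8 86.3 86.  85.9 86.2 86.6 87.8 88.8 88.7 88.7 88.7 88.8 89.  88.8 88.4 88.7 88.2 88.  88.5 89.1 89.2 89.3 89.  89.1 89.2
 89.2 89.1 88.8 88.8 88.8 89.  88.8 88.7 88.7 88.9 88.9 88.3 88.3 88.2 88.5 89.2 89.4]
pin top [[86.6 67.2]] sleeve top [[86.6 67.4]]
fin right end top [[86.9 82.3]] fin sides @.101 [[81.3 95.5]
 [92.2 95.5]]
carriage right end @.059 [[ 68.   56.2]
 [107.4  56.1]] stop end  [[  73.3 -121.2]
 [ 101.3 -121.1]]
board right edge [[-105.7 -188.2]
 [  71.8 -188.2]]
```

Slot edges are at y ≈ -14 and -26, so its centre is about -20. The ball is at +67, so the slide needed is about 87 mm. I'll go to the fin at world (0.665, 0.1165).

```bash
python3 -m creep '[[0,20,0,0,0],[0,55,1,0,0],[0,90,1,0,0],[0,122,2,0,0],[0,148,2,0,0],[0,158,2,10,0],[0,158,2,40,0],[0,158,2,70,0],[0,158,2,95,0],[0,158,2,110,0],[0,158,2,110,0]]' 60 && python3 -m creep '[[0,0,0,15,0],[0,0,0,35,0],[0,0,0,55,0],[0,0,0,68,0],[0,0,0,74,0],[0,0,0,75,0],[0,0,0,75,0]]'
```

```text
t: 14.77
tool_pos: [0.6621, 0.1167, 0.1427]
tool_rot: [-2.286, -2.147, 0.011]
contact_force: [-1.1, -0.5, -0.0]
opening: 0.0854
t: 15.35
tool_pos: [0.6658, 0.1169, 0.074]
tool_rot: [2.29, 2.15, 0.001]
contact_force: [-0.2, 0.7, 1.2]
opening: 0.0852
```

```bash
python3 -m creep '[[255,0,0,2,0],[255,0,0,2,0],[255,0,0,2,0],[255,0,0,2,0],[255,0,0,2,0],[255,0,0,2,0],[255,0,0,2,0],[255,0,0,2,0],[255,0,0,2,0],[255,0,0,2,0],[255,0,0,2,0],[255,0,0,2,0]]' 60 && python3 -m creep '[[255,0,0,0,0],[255,0,0,0,0]]'
```

```text
t: 16.35
tool_pos: [0.6651, 0.117, 0.0717]
tool_rot: [-2.29, -2.15, 0.0]
contact_force: [-4.6, -0.7, 5.1]
opening: 0.0112
t: 16.52
tool_pos: [0.6651, 0.117, 0.0717]
tool_rot: [-2.29, -2.15, 0.001]
contact_force: [-4.1, -0.7, 4.7]
opening: 0.0112
```

Gripped on the fin (11 mm). I'll slide about 72 mm, then creep.

```bash
python3 -m creep '[[255,-3,-0.5,0,0],[255,-10,-0.5,0,0],[255,-18,-0.5,0,0],[255,-26,-0.5,0,0],[255,-34,-0.5,0,0],[255,-42,-0.5,0,0],[255,-50,-0.5,0,0],[255,-58,-0.5,0,0],[255,-65,-0.5,0,0],[255,-70,-0.5,0,0],[255,-72,-0.5,0,0],[255,-72,-0.5,0,0]]' && python3 -m creep '[[255,-1,0,0,0],[255,-2,0,0,0],[255,-3,0,0,0],[255,-4,0,0,0],[255,-4,0,0,0]]'
```

```text
t: 17.52
tool_pos: [0.6604, 0.0449, 0.0717]
tool_rot: [2.29, 2.15, 0.0]
contact_force: [-3.1, 0.8, 6.2]
opening: 0.0108
t: 17.93
tool_pos: [0.6602, 0.0417, 0.0717]
tool_rot: [-2.29, -2.151, -0.001]
contact_force: [-3.5, 2.6, 4.6]
opening: 0.0114
```

```bash
for i in 1 2 3 4; do :; done; python3 -m creep '[[255,-1,0,0,0],[255,-2,0,0,0],[255,-2,0,0,0]]'; python3 -m creep '[[255,-1,0,0,0],[255,-2,0,0,0],[255,-2,0,0,0]]'; python3 -m creep '[[255,-1,0,0,0],[255,-2,0,0,0],[255,-2,0,0,0]]'; python3 -m creep '[[255,-1,0,0,0],[255,-1,0,0,0],[255,-1,0,0,0]]'
```

```text
t: 18.18
tool_pos: [0.6601, 0.0397, 0.0718]
tool_rot: [2.29, 2.151, 0.001]
contact_force: [-2.4, 3.0, 4.9]
opening: 0.0113
t: 18.43
tool_pos: [0.66, 0.0377, 0.0718]
tool_rot: [-2.29, -2.151, -0.002]
contact_force: [-3.1, 3.9, 5.6]
opening: 0.0112
t: 18.68
tool_pos: [0.6598, 0.0357, 0.0718]
tool_rot: [-2.29, -2.151, -0.001]
contact_force: [-1.9, 2.6, 4.8]
opening: 0.0114
t: 18.93
tool_pos: [0.6598, 0.0343, 0.0717]
tool_rot: [2.29, 2.15, 0.0]
contact_force: [-2.5, 1.1, 6.0]
opening: 0.0109
```

```bash
python3 -m creep '[[255,-0.5,0,0,0],[255,-1,0,0,0],[255,-1,0,0,0]]'; python3 -m creep '[[255,-0.5,0,0,0],[255,-1,0,0,0],[255,-1,0,0,0]]'
python3 - <<'E'
from h import *
o,_=obs(); save("wrist","w5.png"); save("top","t5.png")
print(ctrl.boxes_of("top","ball"))
E
```

```text
t: 19.18
tool_pos: [0.6597, 0.0334, 0.0718]
tool_rot: [2.29, 2.15, 0.001]
contact_force: [-3.9, 2.1, 4.9]
opening: 0.0109
t: 19.43
tool_pos: [0.6596, 0.0322, 0.0717]
tool_rot: [2.29, 2.15, 0.0]
contact_force: [-3.2, 1.5, 5.3]
opening: 0.0111
t 19.43 tcp [0.6596 0.0322 0.0717] x [ 0.063  0.998 -0.   ] y [ 0.998 -0.063  0.   ] F [-3.2  1.5  5.3] open 0.0111 q6 [-0.06  0.27  1.64 -0.    1.22 -0.  ]
[]
```

```bash
for r in 1; do python3 -m creep '[[255,-0.5,0,0,0],[255,-1,0,0,0],[255,-1,0,0,0]]'; python3 -m creep '[[255,-0.5,0,0,0],[255,-1,0,0,0],[255,-1,0,0,0]]'; python3 -m creep '[[255,-0.5,0,0,0],[255,-1,0,0,0],[255,-1,0,0,0]]'; done | grep -E "pos|force"
```

```text
tool_pos: [0.6595, 0.0307, 0.0718]
contact_force: [-2.4, 0.3, 5.4]
tool_pos: [0.6595, 0.03, 0.0718]
contact_force: [-2.6, 1.2, 5.0]
tool_pos: [0.6594, 0.0294, 0.0718]
contact_force: [-2.7, 1.6, 5.4]
```

```bash
(python3 -m creep '[[255,-0.5,0,0,0],[255,-1,0,0,0],[255,-1,0,0,0]]'; python3 -m creep '[[255,-0.5,0,0,0],[255,-1,0,0,0],[255,-1,0,0,0]]'; python3 -m creep '[[255,-0.5,0,0,0],[255,-1,0,0,0],[255,-1,0,0,0]]') | grep -E "pos|force"
```

```text
tool_pos: [0.6594, 0.0288, 0.0717]
contact_force: [-1.8, 3.5, 5.6]
tool_pos: [0.6593, 0.0281, 0.0717]
contact_force: [-2.3, 4.8, 5.2]
tool_pos: [0.6593, 0.0276, 0.0717]
contact_force: [-2.1, 5.9, 5.4]
```

Fy is climbing (1.6 → 5.9 N) while the stop lags, so the ball is blocking. I'll probe gently back to the other side to find the centre.

```bash
(python3 -m creep '[[255,0.5,0,0,0],[255,1,0,0,0],[255,1,0,0,0]]'; python3 -m creep '[[255,0.5,0,0,0],[255,1,0,0,0],[255,1,0,0,0]]'; python3 -m creep '[[255,0.5,0,0,0],[255,1,0,0,0],[255,1,0,0,0]]';python3 -m creep '[[255,0.5,0,0,0],[255,1,0,0,0],[255,1,0,0,0]]') | grep -E "pos|force"
```

```text
tool_pos: [0.6593, 0.0276, 0.0718]
contact_force: [-2.3, 2.5, 5.4]
tool_pos: [0.6593, 0.0277, 0.0717]
contact_force: [-4.0, 0.1, 6.0]
tool_pos: [0.6594, 0.0281, 0.0718]
contact_force: [-3.9, -3.3, 6.2]
tool_pos: [0.6594, 0.0288, 0.0717]
contact_force: [-3.9, -2.7, 4.8]
```

```bash
(python3 -m creep '[[255,0.5,0,0,0],[255,1,0,0,0],[255,1,0,0,0]]'; python3 -m creep '[[255,0.5,0,0,0],[255,1,0,0,0],[255,1,0,0,0]]'; python3 -m creep '[[255,0.5,0,0,0],[255,1,0,0,0],[255,1,0,0,0]]') | grep -E "pos|force"
```

```text
tool_pos: [0.6594, 0.0295, 0.0717]
contact_force: [-4.0, -3.4, 5.7]
tool_pos: [0.6595, 0.0299, 0.0717]
contact_force: [-4.8, -6.4, 5.7]
tool_pos: [0.6595, 0.0303, 0.0717]
contact_force: [-4.0, -7.6, 5.0]
```

Both directions block (+5.9 N at y=0.0276, -7.6 N at y=0.0303), so the ball is in the notch, centred near y=0.0287. I'll centre it, then check the float and chips.

```bash
python3 -m creep '[[255,-1,0,0,0],[255,-2,0,0,0],[255,-3,0,0,0],[255,-4,0,0,0],[255,-4.5,0,0,0],[255,-4.5,0,0,0],[255,-4.5,0,0,0],[255,-4.5,0,0,0],[255,-4.5,0,0,0]]'
python3 - <<'E'
from h import *
obs(); a=save("top","t6.png")
for l in ["float","rubber_cup","tape_measure","chip_0","wood_wedge"]:
    for d in ctrl.boxes_of("top",l)[:3]:
        x,y,w,h=d["rect"]; print(l,round(d["conf"],2),np.round(pix2w("top",[[x+w/2,y+h/2]],.02)[0],3))
b=save("scene","s6.png")
for d in ctrl.boxes_of("scene","chip_0"):
    x,y,w,h=d["rect"]; print("scene chip",round(d["conf"],2),np.round(pix2w("scene",[[x+w/2,y+h/2]],.006)[0],3))
cv2.imwrite("pics/chk6.png",np.hstack([cv2.resize(a[140:290,85:315],(400,261),interpolation=2),cv2.resize(b[110:280,130:390],(400,261),interpolation=2)])[:,:,::-1])
E
```

```text
t: 23.58
tool_pos: [0.6594, 0.0291, 0.0718]
tool_rot: [2.29, 2.15, 0.001]
contact_force: [-3.4, 3.3, 5.8]
opening: 0.0115
t 23.58 tcp [0.6594 0.0291 0.0718] x [0.063 0.998 0.   ] y [ 0.998 -0.063  0.001] F [-3.4  3.3  5.8] open 0.0115 q6 [-0.07  0.27  1.65  0.    1.22 -0.01]
float 0.96 [0.489 0.393 0.02 ]
rubber_cup 0.58 [0.569 0.023 0.02 ]
rubber_cup 0.52 [ 0.62 -0.39  0.02]
rubber_cup 0.26 [0.647 0.029 0.02 ]
tape_measure 0.66 [ 0.476 -0.389  0.02 ]
chip_0 0.63 [0.567 0.016 0.02 ]
wood_wedge 0.51 [0.775 0.123 0.02 ]
scene chip 0.62 [0.419 0.045 0.006]
scene chip 0.46 [ 0.437 -0.01   0.006]
```

View pics/chk6.png

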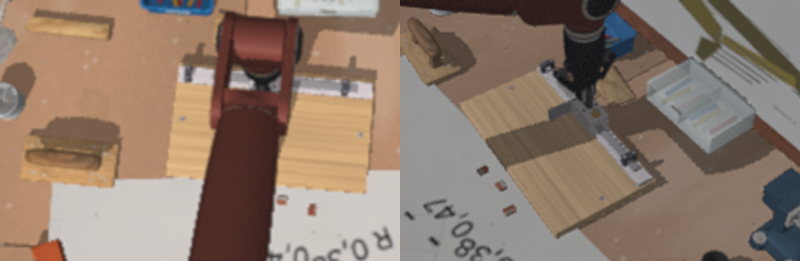

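The float stands flat left of the board, the three chips lie on the bench in front of it, and the gripper holds the fin with the stop within about 0.5 mm of the notch centre. Handing in.

```bash
python3 -c "
from station import ctrl
print(ctrl.finish_job())"
```

```text
the job is handed in; nothing more can be done
None
```

I finished every step and handed the job in at about 24 s of the 69 s limit. `ctrl.finish_job()` gives no verdict, so I don't know the official result.

- **Chips:** I wiped all three off the front edge with the float held in the fingers. The last pictures show all three on the bench in front of the board. The detector found only two of them in the scene view; its single top-view hit was false, on the board under the arm.
- **Float:** It stands flat on the bench left of the board and has been let go. The top view puts it at about (0.49, 0.39), clear of the board.
- **Stop:** I slid it about 88 mm, and the picture of the slot had suggested 87 mm. It blocked in both directions, with +5.9 N one way and -7.6 N the other. I left it gripped at 60 N, about 0.4 mm from the middle I worked out from those forces.
- **Not checked:** I never saw the tail pin drop. That the ball is in the notch rests on the forces and the slot position. About 3 N of force along the rail remained at hand-in.
- **Bystanders:** The cup and tape measure are within about 5 mm of where they started. The wedge shows in the last picture, but I had no starting position to compare it with. The detector also reported the cup twice on the gripper; the hit on the real cup matches its starting place.

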